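Refit the drive spring of a pepper mill

ROBOT

A 7-joint arm with a two-finger parallel gripper is mounted at the origin on a cart in front of the work surface, level with it; the furniture and walls round the work are solid. World frame = base frame: x ahead of the robot, y to its left, z up, the work surface at z = 0. Lengths are in m, angles in rad, forces in N, time in s.
With the tool pointing down it reaches from about 0.425 to 0.95 m from the base axis. Payload 16.7 kg.
Tool frame: the origin (TCP) lies midway between the tips of the shut fingers; the grasp point (between the pads) lies 19 mm behind it; z points along the fingers, y is the line along which they close (so a half turn about z gives the same grasp; the last joint's range is limited). The gripper opens to 94 mm and grips with 3 to 60 N. Pads are 16 mm wide; open, the fingers measure 119 mm over their backs; the gripper's body (75 mm by 177 mm) begins 78 mm behind the grasp point.
Start: joints at [1.131, 0.426, 0.074, 1.606, -0.034, 1.111, -0.067], TCP at [0.193, -0.647, 0.182] pointing down, gripper open.
Joint ranges: [-2.85, 2.85], [-0.5, 2.14], [-1.23, 1.37], [0.21, 2.46], [-1.02, 4.16], [0.16, 2.05], [-2.73, 2.73]. Speed limits (rad/s): [1.89, 1.89, 2.39, 2.39, 3.01, 3.01, 3.01].

INTERFACE

Orientations are given as a 3x3 rotation matrix whose columns are the frame's x, y, z axes.
In Python, from bench import env gives the robot as it stands.
- The arm moves only by the tool apply_moves, never from a script. Its argument "steps" is text: rows parted by semicolons, each of 6 numbers parted by spaces: the shift along the tool's x, y, z as a fraction of full scale, then the turn, a rotation vector about the tool's x, y, z as a fraction of full scale. In form: x y z wx wy wz; .... A call has 1 to 10 rows; each row is the pose to reach, as a shift and turn from the pose commanded when the call began, along the tool's axes at that moment, turning the shorter way round; what a row does not reach only later rows make up. Full scale, the value 1, is 0.6 m for a shift and pi rad for a turn. A row lasts 1/10 s, in which the tool goes at most 50 mm and 8.59 degrees, less where a joint would pass 70% of its speed; a pose out of reach is approached as far as the arm can. A call with a number of a shift or a turn outside -1 to 1 is refused whole. A call with a gripper value outside its range is refused whole. "claw" is the opening, from 0 (shut) to 1 (fully open), set as the call begins (left out, the last holds). The fingers move at their own pace and stop on an object; "squeeze" is the grip in N (left out, the last holds). Time passes only in rows, so rows that repeat a pose let the fingers close. It gives the time, the measured TCP pose, the force, the opening and the grip force at its end, in the units of the state.
- env.state(): the state, without advancing time (a new reading comes with each control period).
- env.camera(name): name is "scene" or "top"; returns the picture (384x512x3 uint8, red, green, blue); there is no depth.
- env.get_calibration(name): a dict with "fx", "fy", "cx", "cy" (pixels), "cam_to_world" (4x4, takes a point from camera to world coordinates). Camera axes: x right, y down, z forward; pixel columns grow to the right and rows downward; lengths in m; the calibration is good to about 2 mm. A picture is of the moment at which its call begins. get_calibration takes no time and is no camera call.
- env.close_job(): hands the job in; it is judged then, once.
Trained networks look in the newest picture that a camera, given by its name, has taken for a name from the list of things; names that differ only in an ending like _2 or _b are one class to them, and where a whole thing is asked for, a point or a joint stands for the part that bears it (a point fixed in the world has none). Each returns a list of dicts, best first, with "confidence" (0 to 1); they miss things now and then, are a little off and sometimes report something else, mostly with a low value. They report only what shows in the picture. A call takes as long as a camera call.
- env.boxes_of(camera, query): "rect" ([left, top, right, bottom] in pixels, round what is visible of it).
- env.mark_of(camera, query): "point" ([column, row] in pixels: a listed point, or the origin of a listed thing).
The state is a dict: "clock": time; "joints": joint angles; "joint_velocities": joint speeds; "joint_torque": joint torques, N m; "ee_pos": TCP position; "ee_rot": TCP orientation; "ft_force": force on the tool from outside, world axes, zero at the start; "wrist_torque": the same for the moment, N m; "finger_gap": finger opening in m; "grip_force": force on a finger pad.
Only numpy, scipy, OpenCV 4.12 (cv2) and the standard library are available. Lean on these libraries where they do the work, as an engineer would, in place of code of your own. Each camera call takes 0.05 s, during which the arm holds its last target. There are 200 camera calls.

TASK

The drive unit of the electric pepper mill is on the drainer with its top off. First slide its small switch across to the other end of its travel so that it is off, then thread the long narrow spring, cross bar downward, over the upright slotted spindle: whenever it snags twist it slightly until the bar drops into the slot, without forcing it, and lower it until it sits upright on the collar at the foot of the spindle. Let go of it and leave everything else where it stands.

Things in the scene. Friction and masses are not known exactly. Their poses are not given: they have to be found in the camera images.
- long_spring_mid (a point): The spring to fit: steel coil, standing upright, 55 mm tall, 29 mm outside, at least 22 mm clear inside, wire 3 mm; stiff, it gives neither to grip nor press. At its underside the wire runs straight across as a cross bar, 3 mm thick. This point: on the axis, 27.5 mm above the underside. z up, x along the cross bar, which fits its slot either way round (half turn alike).
- rod_seat (a point): On the spindle's axis, level with the collar (dark steel, 37 mm across, 3 mm above the block's top) on which the spring must sit: seated, its underside is at this point. z up; x runs along the slot of the spindle. The block's middle lies 35 mm toward -y, the switch 75 mm toward -y.
- rod_tip (a point): Centre of the spindle's top, 46 mm above rod_seat, same axes. The spindle is an upright steel rod, 19 mm diameter, its top 8 mm tapering to 13 mm. A slot 6 mm wide (8 mm at the mouth) runs right through it along x, from the tip down to the collar, open at both sides: the spring's cross bar goes down in it.
- ridge_top (a point): Top centre of the ridge of the slide switch, 6 mm above the drive unit's flat top. Ridge 5 mm thick in x, 17 mm wide in y, on a nearly flush plate 26 x 19 mm. It starts 6 mm on the -x side of the unit's middle and slides 12 mm toward +x: x points the way to push. On the -x side of the ridge the flat top is free for 34 mm.
- switch (a joint): Travel of the slide switch in m: 0 on (as found), 0.012 off (other end). A detent holds it at either end: 3 to 4 N are needed to push it over, and past the middle it snaps on to the end by itself.
- drive_unit: Fixed grey rounded block 86 x 150 x 40 mm (x, y, z) on the drainer, its underside 5 mm above the worktop. Origin at the centre of its underside; z up, x across it (the way the switch is slid), y along it toward the spindle.
- short_spring: A wider, shorter loose coil spring without a cross bar, 41 mm outer diameter, 30 mm tall, standing upright on the worktop; not needed. Origin at the centre of its underside.
- egg_timer: White loose kitchen timer, 61 mm diameter, 58 mm tall; origin at the centre of its underside.
- sardine_tin: Low loose tin, 63 x 105 x 26 mm (x, y, z); origin at the centre of its underside.
- tea_box: Small loose carton, 32 x 80 x 54 mm (x, y, z), standing on its long edge; origin at the centre of its underside.
- salt_shaker: Loose shaker, 44 mm diameter, 90 mm tall, standing on the drainer on the +x side of the drive unit; origin at the centre of its underside.
- pepper_shaker: Loose shaker like the other, 44 mm diameter, 90 mm tall, on the drainer off the +y end of the drive unit, near the spindle; origin at the centre of its underside.
- long_spring: The long spring itself; origin at the centre of its underside, axes as long_spring_mid.

How it is judged:
By the outcome, as a careful person would: the job done as asked, in the order asked, and still so for the second after the job is handed in, with the robot touching nothing.
It also fails if it takes over 64 s, if anything falls off the work surface, if the arm or the gripper's body presses on something with over 40 N, if the wrist force passes 120 N, or if a joint passes its speed limit or range.

## Working session

There is one attempt and no reset: what is moved stays moved. The work goes in short steps, Python scripts to look and compute and a tool call to move; the robot and the scene stay as the last step left them, time stands still between calls to the robot, and variables do not carry over. Pictures are saved under pics/ and viewed, at most 10 in all, crops included, and the job is handed in when it is done.

Besides the shell and the picture viewer there is one more tool, called after ">>>" as name(argument=value, ...) on one line, values as JSON. apply_moves: Moves the arm, as the interface text tells. Its arguments: {"type":"object","properties":{"steps":{"type":"string"},"claw":{"type":"number"},"squeeze":{"type":"number"}},"required":["steps"]}

```bash
mkdir -p pics; cat > h.py <<'E'
import numpy as np, cv2
from bench import env
def ray(cam,px):
    c=env.get_calibration(cam);T=np.array(c["cam_to_world"])
    d=T[:3,:3]@np.array([(px[0]-c["cx"])/c["fx"],(px[1]-c["cy"])/c["fy"],1])
    return T[:3,3],d/np.linalg.norm(d)
def atz(cam,px,z):
    o,d=ray(cam,px);return o+d*(z-o[2])/d[2]
def proj(cam,p):
    c=env.get_calibration(cam);T=np.array(c["cam_to_world"])
    q=T[:3,:3].T@(np.array(p)-T[:3,3]);return np.array([c["fx"]*q[0]/q[2]+c["cx"],c["fy"]*q[1]/q[2]+c["cy"]])
def tri(pa,pb):
    (o1,d1),(o2,d2)=ray("scene",pa),ray("top",pb)
    s=np.linalg.lstsq(np.c_[d1,-d2],o2-o1,rcond=None)[0]
    a,b=o1+s[0]*d1,o2+s[1]*d2
    return (a+b)/2,np.linalg.norm(a-b)
def shot(cam,name):
    im=env.camera(cam);cv2.imwrite(f"pics/{name}.png",im[:,:,::-1]);return im
E
python3 - <<'E'
from h import *
np.set_printoptions(precision=4,suppress=True)
a=shot("scene","s0");b=shot("top","t0")
print({k:v for k,v in env.state().items() if k in("clock","ee_pos","ee_rot","ft_force")})
for c in("scene","top"):
    k=env.get_calibration(c);print(c,k["fx"],np.array(k["cam_to_world"]))
for n in ["long_spring_mid","rod_seat","rod_tip","ridge_top","drive_unit","pepper_shaker","salt_shaker","tea_box","egg_timer","sardine_tin","short_spring"]:
    m=[env.mark_of(c,n) for c in("scene","top")]
    print(n,[[(np.round(x["point"],1),round(x["confidence"],2)) for x in y[:2]] for y in m], tri(m[0][0]["point"],m[1][0]["point"]) if m[0] and m[1] else "")
E
```

```text
{'clock': 0.1, 'ee_pos': array([ 0.1927, -0.6465,  0.1816]), 'ee_rot': array([[ 0.9583,  0.2857, -0.0004],
       [ 0.2857, -0.9583,  0.0011],
       [-0.0001, -0.0011, -1.    ]]), 'ft_force': array([-0.1638, -0.4405,  0.3133])}
scene 447.42146836504435 [[-0.8913 -0.3272  0.3139  0.2345]
 [-0.4529  0.6083 -0.6518  0.8217]
 [ 0.0223 -0.7231 -0.6904  0.8797]
 [ 0.      0.      0.      1.    ]]
top 491.1285795545146 [[-0.0087 -0.9968  0.0795  0.463 ]
 [-1.      0.0084 -0.0049  0.0925]
 [ 0.0042 -0.0796 -0.9968  1.2061]
 [ 0.      0.      0.      1.    ]]
long_spring_mid [[(array([269.2, 242.2]), 0.53)], [(array([225.6, 209.5]), 0.46), (array([319.8, 175.5]), 0.28)]] (array([0.5071, 0.1615, 0.0333]), np.float64(0.0024802584530480352))
rod_seat [[(array([275.1, 182.5]), 0.56), (array([248.5, 185.6]), 0.33)], [(array([308.1, 179.4]), 0.93)]] (array([ 0.5796, -0.0348,  0.0423]), np.float64(0.0035688537218658205))
rod_tip [[(array([280. , 166.3]), 0.6)], [(array([311.6, 179. ]), 0.66)]] (array([ 0.5722, -0.0367,  0.1033]), np.float64(0.0010344991605067415))
ridge_top [[(array([281.9, 164. ])
[... 489 characters left out ...]
5)], [(array([302.5, 150.3]), 0.5)]] (array([ 0.6557, -0.0259,  0.007 ]), np.float64(0.004422107335648624))
tea_box [[(array([213. , 227.2]), 0.55)], [(array([224. , 144.8]), 0.8)]] (array([0.6665, 0.1659, 0.0094]), np.float64(0.003966140691867541))
egg_timer [[(array([237.1, 274.2]), 0.98)], [(array([187.1, 195.3]), 0.78)]] (array([ 0.5443,  0.2586, -0.0043]), np.float64(0.0025480174395343877))
sardine_tin [[(array([177.6, 302.8]), 0.57)], [(array([133.8, 162. ]), 0.78)]] (array([ 0.6274,  0.3906, -0.0053]), np.float64(0.004645357096537812))
short_spring [[(array([251.7, 319.8]), 0.72)], [(array([148.6, 232. ]), 0.63)]] (array([ 0.4559,  0.3524, -0.0012]), np.float64(0.0005666596549664763))
```

```bash
python3 -c "
import cv2
cv2.imwrite('pics/s0b.png',cv2.resize(cv2.imread('pics/s0.png'),(800,600),interpolation=2))
cv2.imwrite('pics/t0b.png',cv2.resize(cv2.imread('pics/t0.png'),(800,600),interpolation=2))"
```

```text
(no output)
```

View pics/s0b.png

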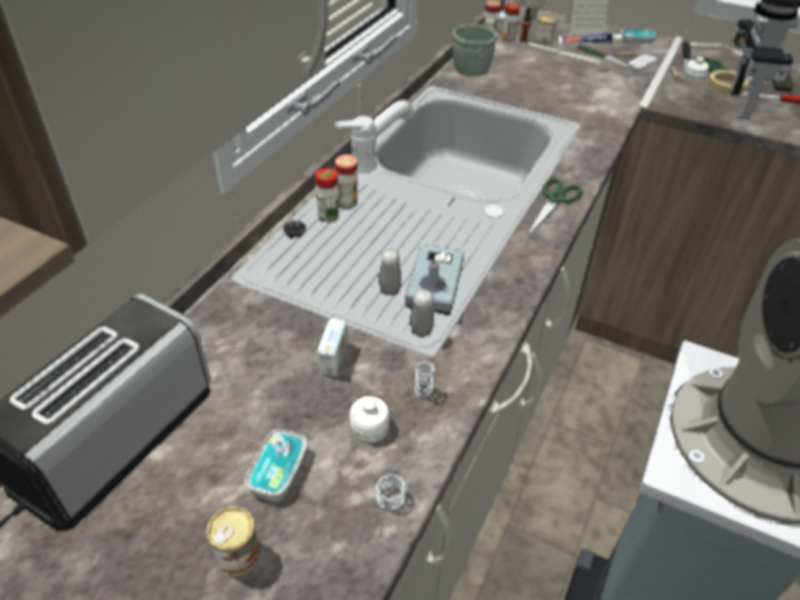

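View pics/t0b.png

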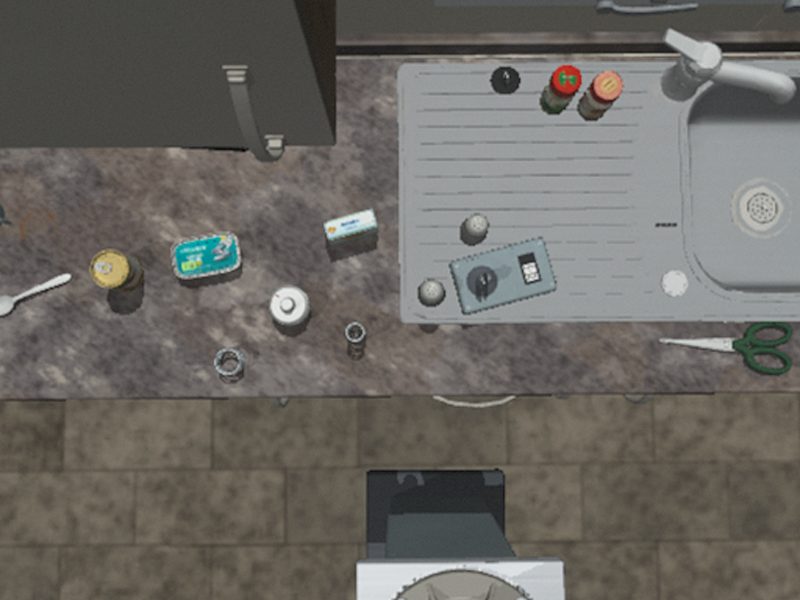

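The scene view shows the unit around (435,280) with spindle and switch, and the long spring at (424,380). The top view shows the spindle at (482,283), switch (530,268), long spring (355,333). The unit's +x points away from the robot. I'll zoom in next.

```bash
python3 - <<'E'
from h import *
s=cv2.imread("pics/s0.png");t=cv2.imread("pics/t0.png")
f=lambda im,x,y,w,h:cv2.resize(im[y:y+h,x:x+w],(400,300),interpolation=cv2.INTER_CUBIC)
# top unit 280..360 x145..205 ; 5x
cv2.imwrite("pics/c0.png",np.vstack([np.hstack([f(t,280,145,80,60),f(t,207,193,40,30)]),np.hstack([f(s,240,148,80,60),f(s,250,227,40,30)])]))
E
```

```text
(no output)
```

View pics/c0.png

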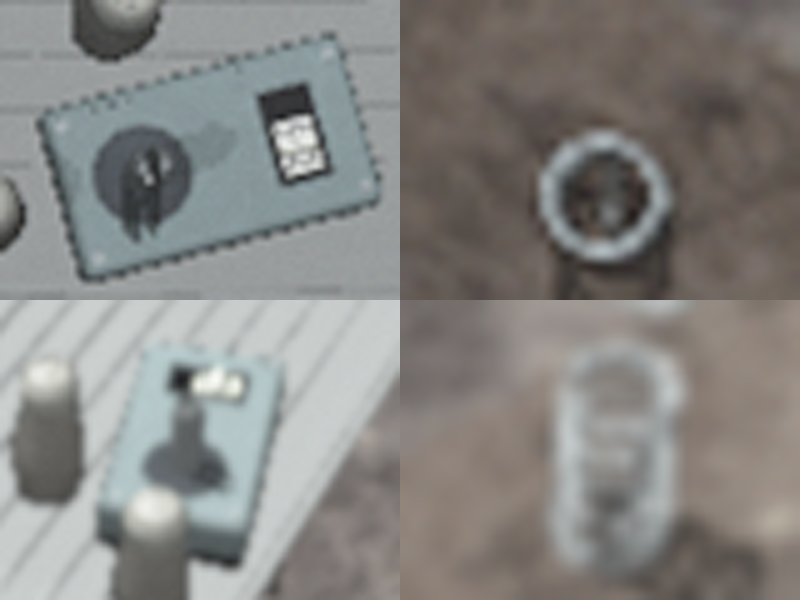

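The top crop shows the collar at (142,175), the switch plate's white part at (295,150), and the unit rotated about 15°. The spring ring is at (605,195), with its bar barely visible. Next I'll fit the unit pose and look for the bar's direction.

```bash
python3 - <<'E'
from h import *
np.set_printoptions(precision=4,suppress=True)
ims=np.mean([env.camera("top").astype(float) for _ in range(6)],0)
imS=np.mean([env.camera("scene").astype(float) for _ in range(4)],0)
np.save("t.npy",ims);np.save("s.npy",imS)
# unit mask
d=(ims[:,:,2]-ims[:,:,0]);m=np.zeros(d.shape,np.uint8);m[140:210,282:362]=(d[140:210,282:362]>14)
m=cv2.morphologyEx(m,cv2.MORPH_CLOSE,np.ones((15,15)))
m=cv2.morphologyEx(m,cv2.MORPH_OPEN,np.ones((5,5)))
c=max(cv2.findContours(m,0,1)[0],key=cv2.contourArea)
P=np.array([atz("top",p[0],0.045)[:2]*1000 for p in c],np.float32)
r=cv2.minAreaRect(P);print("top rect mm",r)
# collar: dark pixels by minimum gradient circle
g=cv2.resize(ims[145:205,280:360].astype(np.uint8),None,fx=8,fy=8,interpolation=2)
g=cv2.cvtColor(g,7)
h=cv2.HoughCircles(cv2.GaussianBlur(g,(0,0),4),cv2.HOUGH_GRADIENT,1.5,50,param1=60,param2=15,minRadius=50,maxRadius=90)
for x in (h[0][:3] if h is not None else []):
    px=((x[0]+.5)/8-.5+280,(x[1]+.5)/8-.5+145);print("collar",px,x[2]/8*2.36,atz("top",px,0.048))
def enh(im,x,y,w,h,k):
    a=im[y:y+h,x:x+w];lo,hi=np.percentile(a,1),np.percentile(a,99.5)
    return cv2.resize((np.clip((a-lo)/(hi-lo),0,1)*255).astype(np.uint8)[:,:,::-1],(k*w,k*h),interpolation=cv2.INTER_CUBIC)
cv2.imwrite("pics/c1.png",np.vstack([np.hstack([enh(ims,215,200,20,20,15),enh(ims,295,165,30,30,10)]),np.hstack([enh(imS,259,229,20,30,10)]+[enh(imS,265,155,40,30,10)])]))
E
```

```text
top rect mm ((586.313232421875, -68.4597396850586), (81.767822265625, 145.0708465576172), 14.434431076049805)
collar (np.float32(301.40625), np.float32(148.96875)) 18.467 [ 0.6503 -0.02    0.048 ]
collar (np.float32(338.71875), np.float32(170.34375)) 20.98925 [ 0.5983 -0.1078  0.048 ]
collar (np.float32(340.96875), np.float32(176.90625)) 16.210249 [ 0.5826 -0.1128  0.048 ]
```

View pics/c1.png

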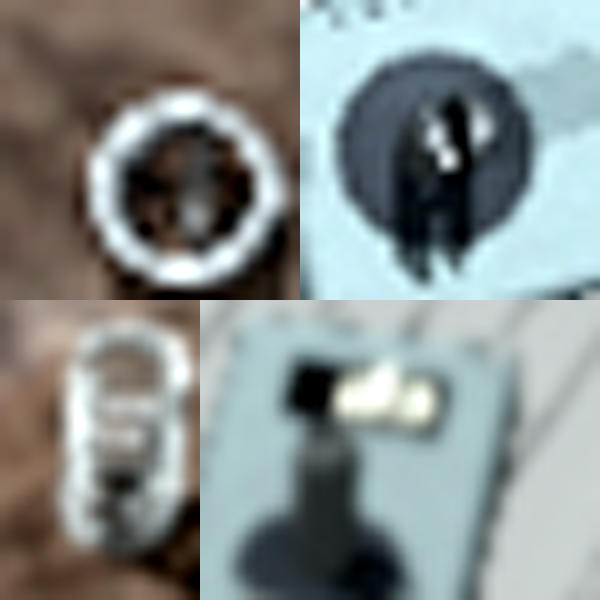

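```bash
python3 - <<'E'
from h import *
np.set_printoptions(precision=4,suppress=True)
a=np.radians(14.43);C=np.array([.5863,-.0685]);X=np.array([np.cos(a),np.sin(a)]);Y=np.array([-X[1],X[0]])
U=lambda x,y,z:np.r_[C+X*x+Y*y,z]
print("collar px",atz("top",(308,179.5),.048),"pred",U(0,.035,.048))
print("rod tip tri .5722 -.0367; pred px top",proj("top",U(0,.035,.094)),"scene",proj("scene",U(0,.035,.094)))
print("ridge pred",U(-.006,-.04,.051),proj("top",U(-.006,-.04,.051)),proj("scene",U(-.006,-.04,.051)),"net",atz("top",(340.7,173),.051))
b=U(-.03,-.04,.0475);print("push start",b)
t=np.load("t.npy").mean(2)
# ring centre at top z .055
g=t[195:230,207:247];yy,xx=np.mgrid[195:230,207:247]
ci=np.array([215+12-.5,200+188/15-.5])
print("spring top from ring",atz("top",ci,.0535))
S=atz("top",ci,.0535)[:2]; bc=proj("top",[*S,.0015]);print("bottom px",bc)
best=[]
up=cv2.GaussianBlur(t,(0,0),.5).astype(np.float32)
for ang in range(0,180,10):
    s=np.linspace(-.008,.008,17);v=[]
    for off in(-.0035,0,.0035):
        q=np.array([proj("top",[S[0]+k*np.cos(np.radians(ang))-off*np.sin(np.radians(ang)),S[1]+k*np.sin(np.radians(ang))+off*np.cos(np.radians(ang)),.0015]) for k in s],np.float32)
        v.append(cv2.remap(up,q[:,:1],q[:,1:],1).mean())
    best.append((ang,round(v[1],1),round(v[1]-(v[0]+v[2])/2,1)))
print(best)
m=cv2.mean
st=env.state();R=st["ee_rot"];p=st["ee_pos"]
print("clock",st["clock"],p,"tool delta to push start hi",R.T@(np.r_[b[:2],.13]-p))
E
```

```text
collar px [ 0.5771 -0.0345  0.048 ] pred [ 0.5776 -0.0346  0.048 ]
rod tip tri .5722 -.0367; pred px top [310.2337 177.2874] scene [277.462  168.7368]
ridge pred [ 0.5905 -0.1087  0.051 ] [339.3946 173.4951] [283.271  163.9514] net [ 0.5916 -0.1119  0.051 ]
push start [ 0.5672 -0.1147  0.0475]
spring top from ring [0.5015 0.1586 0.0535]
bottom px [227.7197 212.7316]
[(0, np.float32(84.8), np.float32(11.0)), (10, np.float32(85.1), np.float32(10.5)), (20, np.float32(83.8), np.float32(9.4)), (30, np.float32(81.0), np.float32(6.5)), (40, np.float32(77.9), np.float32(2.1)), (50, np.float32(74.6), np.float32(-1.6)), (60, np.float32(71.8), np.float32(-3.7)), (70, np.float32(70.2), np.float32(-4.7)), (80, np.float32(69.6), np.float32(-4.8)), (90, np.float32(70.2), np.float32(-3.4)), (100, np.float32(70.8), np.float32(-1.7)), (110, np.float32(71.9), np.float32(-0.7)), (120, np.float32(73.1), np.float32(-0.6)), (130, np.float32(74.8), np.float32(1.0)), (140, np.float32(78.1), np.float32(4.3)), (150, np.float32(81.4), np.float32(8.1)), (160, np.float32(83.8), np.float32(11.2)), (170, np.float32(85.0), np.float32(11.8))]
clock 1.7 [ 0.1928 -0.6468  0.1822] tool delta to push start hi [ 0.5108 -0.403   0.0522]
```

Unit, ridge and spring are consistent across measurements: yaw is 14.4° and the bar lies at about 0°. I'll move the shut fingers to above the start of the push.

>>> apply_moves(steps="0.851 -0.672 0.087 0 0 0.012; 0.851 -0.672 0.087 0 0 0.012; 0.851 -0.672 0.087 0 0 0.012; 0.851 -0.672 0.087 0 0 0.012; 0.851 -0.672 0.087 0 0 0.012; 0.851 -0.672 0.087 0 0 0.012; 0.851 -0.672 0.087 0 0 0.012; 0.851 -0.672 0.087 0 0 0.012; 0.851 -0.672 0.087 0 0 0.012; 0.851 -0.672 0.087 0 0 0.012", claw=0)

```text
clock: 2.7
ee_pos: [0.4804, -0.2374, 0.1424]
ee_rot: [[0.968, 0.249, 0.001], [0.249, -0.968, -0.0], [0.001, 0.0, -1.0]]
ft_force: [0.8, 0.6, -0.8]
finger_gap: 0.0176
grip_force: 0.0
```

```bash
cat >> h.py <<'E'
a=np.radians(14.43);C=np.array([.5863,-.0685]);X=np.array([np.cos(a),np.sin(a)]);Y=np.array([-X[1],X[0]])
U=lambda x,y,z:np.r_[C+X*x+Y*y,z]
from scipy.spatial.transform import Rotation as Ro
def go(p,yaw):
    """print step for TCP p, tool x at yaw (deg), from measured pose"""
    st=env.state();R=st["ee_rot"];y=np.radians(yaw)
    G=np.c_[[np.cos(y),np.sin(y),0],[np.sin(y),-np.cos(y),0],[0,0,-1]]
    print("clk",st["clock"],"pos",st["ee_pos"].round(4),"yaw",np.degrees(np.arctan2(R[1,0],R[0,0])).round(2),"F",st["ft_force"].round(2),"j7",st["joints"][6].round(2),"gap",round(float(st["finger_gap"]),4))
    print("step",((R.T@(np.array(p)-st["ee_pos"]))/.6).round(4),(Ro.from_matrix(R.T@G).as_rotvec()/np.pi).round(4))
E
python3 -c "
from h import *
go(U(-.03,-.04,.13),14.4)"
```

```text
clk 2.7 pos [ 0.4804 -0.2374  0.1424] yaw 14.43 F [ 0.79  0.64 -0.76] j7 -1.03 gap 0.0176
step [ 0.191  -0.1619  0.0208] [ 0.0002 -0.0002  0.0002]
```

>>> apply_moves(steps="0.191 -0.162 0.021 0 0 0; 0.191 -0.162 0.021 0 0 0; 0.191 -0.162 0.021 0 0 0; 0.191 -0.162 0.021 0 0 0; 0.191 -0.162 0.08 0 0 0; 0.191 -0.162 0.08 0 0 0; 0.191 -0.162 0.08 0 0 0")

```text
clock: 3.4
ee_pos: [0.5657, -0.1165, 0.0943]
ee_rot: [[0.968, 0.249, -0.001], [0.249, -0.968, 0.0], [-0.001, -0.001, -1.0]]
ft_force: [-0.3, 1.0, 0.5]
finger_gap: 0.0002
grip_force: 0.0
```

```bash
python3 -c "
from h import *
go(U(-.03,-.04,.0475),14.4)"
```

```text
clk 3.4 pos [ 0.5657 -0.1165  0.0943] yaw 14.42 F [-0.32  1.    0.47] j7 -1.32 gap 0.0002
step [ 0.0032 -0.0023  0.0781] [-0.0002  0.0004  0.0001]
```

>>> apply_moves(steps="0 0 0.03 0 0 0; 0 0 0.055 0 0 0; 0 0 0.067 0 0 0; 0 0 0.072 0 0 0; 0 0 0.075 0 0 0; 0 0 0.077 0 0 0; 0 0 0.077 0 0 0")

```text
clock: 4.1
ee_pos: [0.5664, -0.1164, 0.0483]
ee_rot: [[0.968, 0.249, 0.0], [0.249, -0.968, -0.0], [0.0, 0.0, -1.0]]
ft_force: [-0.1, 0.4, -0.3]
finger_gap: 0.0005
grip_force: 0.0
```

```bash
python3 - <<'E'
from h import *
go(U(-.006,-.04,.0475),14.4)
shot("scene","s1");im=cv2.imread("pics/s1.png")
cv2.imwrite("pics/s1c.png",cv2.resize(im[130:205,240:340],(800,600),interpolation=2))
E
```

```text
clk 4.1 pos [ 0.5664 -0.1164  0.0483] yaw 14.44 F [-0.1   0.41 -0.33] j7 -1.34 gap 0.0005
step [ 0.042  -0.0023  0.0013] [ 0.     -0.0001  0.0002]
```

View pics/s1c.png

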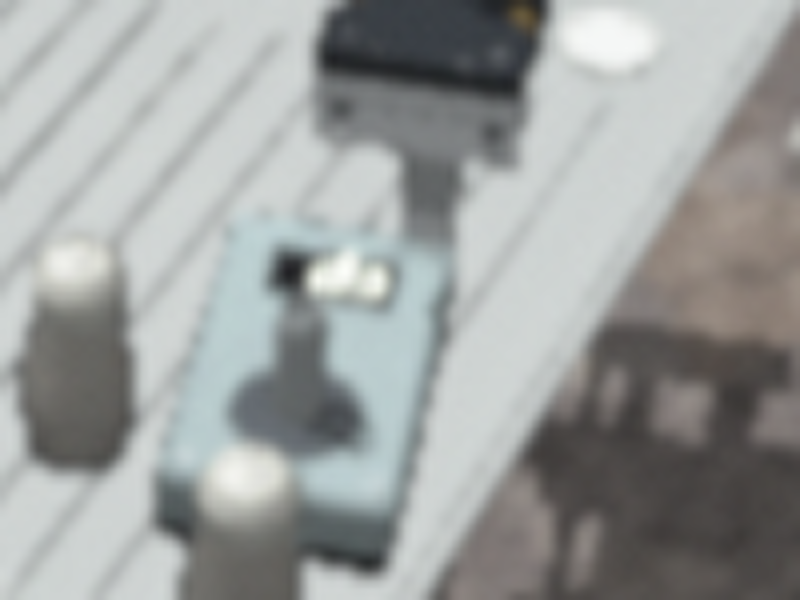

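```bash
python3 - <<'E'
from h import *
p=env.state()["ee_pos"];print(p,proj("scene",p),proj("top",p))
t=shot("top","t1");im=cv2.imread("pics/t1.png")
s=cv2.imread("pics/s1.png")
cv2.imwrite("pics/t1c.png",np.hstack([cv2.resize(im[140:215,280:380],(500,375),interpolation=2),cv2.resize(cv2.circle(s,tuple(int(round(v)) for v in proj("scene",p)),1,(0,0,255),-1)[130:205,270:330],(300,375),interpolation=0)]))
for x in(-.043,.043):
  print(proj("scene",U(x,-.075,.045)),proj("scene",U(x,.075,.045)))
E
```

```text
[ 0.56642241 -0.11639338  0.04834157] [291.9027895  165.71405368] [342.65706441 183.68205857]
[297.56510233 160.03972393] [289.41062471 194.4240071 ]
[268.84322877 155.54497084] [258.26444927 189.1938562 ]
```

View pics/t1c.png

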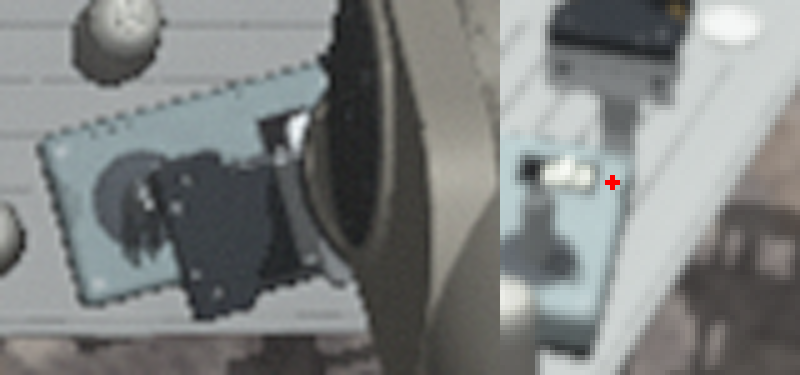

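```bash
python3 - <<'E'
from h import *
d=np.abs(cv2.imread("pics/s1.png").astype(int)-cv2.imread("pics/s0.png")).sum(2)
print(d[155:174,280:304])
E
```

```text
[[ 19  18  19  18  20  18  16  18  14  36 172 279 304 303 308 302 208  68
   10  21  16  19  15  16]
 [ 19  17  21  16  18  14  18  22  15  27 154 260 276 281 287 264 159  35
   12  22  19  20  20  21]
 [  5   9   8   8   8   9  15  18  17  27 142 227 241 246 245 220 133  27
   18  19  17  20  18  18]
 [  1   3   3  11   7   5  10  10   9  41 138 200 205 208 210 207 152  36
   16  20  19  17  19  20]
 [  5   3   0   8   5   0   9   5   5  50 115 142 134 146 172 200 155  43
   15  16  20  18  20  17]
 [ 15  13  14  10  13  11  18   9   7  45  78  85  74  91 131 149 104  15
   12  22  18  21  14  17]
 [ 14  14  18  17  18  18  15  17   1  29  48  46  38  50  82  77  35   6
   19  17  19  15  17  17]
 [ 14  20  13  11  17  16  16  16   3   6  14  11   7  15  31  23   1  18
   20  18  16  14  18  20]
 [ 19  11   9   9  14  18  21  22  11   7   8  15  10   4   2   2  15  16
   19  20  19  14  19  19]
 [ 13  11  10   9  14  16   9  16  17  14  11  15  20  15  13  11  16  15
   19  17  17  18  17  21]
 [ 11  14   9  12  21  14   9  10  16  14  17  15  20  16   9   3   7  16
   19  19  15  17  20  17]
 [ 17  21  20  16  16  20  18  21  13  12  17  17  17   4  22  32   3  17
   18  12  15  17  19  17]
 [ 16  17  14  11  16  13  18  17  13  16  18  14   9  18  60  57  10  17
   21  18  17  19  18  19]
 [ 16  15  15  12  20  17  15  10  14  15  17  17   3  54  88  57   2  16
   16  17  20  21  17  23]
 [ 13  16  22  19  18  16  15  19  14  16  18  15   4  40  72  33  10  17
   14  16  18  15  17  21]
 [ 15  14  17  17  18  19  13  18  21  18  16  17  15   9  38  18  13  18
   17  18  17  18  15  19]
 [ 11  11  16  20  19  18  19  16  20  12  16  14  19   8  11   3  14  21
   17  22  19  17  23  13]
 [ 15  17  19  20  19  18  15  17  17  17  19  16  18  16  11   9  16  18
   17  17  21  24  18  15]
 [ 17  14  17  22  15  21  18  21  21  16  20  17  20  16  13  16  17  16
   20  17  20  16  21  20]]
```

>>> apply_moves(steps="0.006 0 0 0 0 0; 0.012 0 0 0 0 0; 0.018 0 0 0 0 0; 0.021 0 0 0 0 0; 0.024 0 0 0 0 0; 0.026 0 0 0 0 0; 0.027 0 0 0 0 0")

```text
clock: 4.9
ee_pos: [0.5819, -0.1123, 0.048]
ee_rot: [[0.968, 0.249, -0.0], [0.249, -0.968, 0.0], [-0.0, -0.0, -1.0]]
ft_force: [0.5, 0.8, -0.2]
finger_gap: 0.0003
grip_force: 0.0
```

```bash
python3 -c "
from h import *
go(U(-.006,-.04,.0475),14.4)
s=env.state();print(((s['ee_pos'][:2]-C)@X,s['ft_force'][:2]@X))"
```

```text
clk 4.9 pos [ 0.5819 -0.1123  0.048 ] yaw 14.44 F [ 0.46  0.76 -0.24] j7 -1.35 gap 0.0003
step [ 0.0152 -0.0022  0.0008] [-0.      0.      0.0002]
(np.float64(-0.015128339768576353), np.float64(0.6330505882743747))
```

>>> apply_moves(steps="0.003 0 0 0 0 0; 0.005 0 0 0 0 0; 0.005 0 0 0 0 0")

```text
clock: 5.2
ee_pos: [0.585, -0.1115, 0.048]
ee_rot: [[0.968, 0.249, 0.0], [0.249, -0.968, 0.0], [0.0, -0.0, -1.0]]
ft_force: [0.3, 1.3, -0.3]
finger_gap: 0.0002
grip_force: 0.0
```

>>> apply_moves(steps="0.003 0 0 0 0 0; 0.005 0 0 0 0 0; 0.005 0 0 0 0 0")

```text
clock: 5.5
ee_pos: [0.5879, -0.1107, 0.048]
ee_rot: [[0.968, 0.249, 0.0], [0.249, -0.968, 0.0], [0.0, -0.0, -1.0]]
ft_force: [-0.3, -0.8, -0.4]
finger_gap: 0.0004
grip_force: 0.0
```

>>> apply_moves(steps="0.003 0 0 0 0 0; 0.005 0 0 0 0 0; 0.005 0 0 0 0 0")

```text
clock: 5.8
ee_pos: [0.5908, -0.11, 0.048]
ee_rot: [[0.968, 0.249, 0.0], [0.249, -0.968, 0.0], [0.0, -0.0, -1.0]]
ft_force: [0.2, 0.8, 0.9]
finger_gap: 0.0005
grip_force: 0.0
```

```bash
python3 - <<'E'
from h import *
s=env.state();print(((s['ee_pos'][:2]-C)@X,s['ft_force'][:2]@X))
s=shot("scene","s2")
cv2.imwrite("pics/s2c.png",cv2.resize(cv2.imread("pics/s2.png")[130:205,240:340],(400,300),interpolation=2))
E
```

```text
(np.float64(-0.005995133899199319), np.float64(0.3616459623239277))
```

View pics/s2c.png

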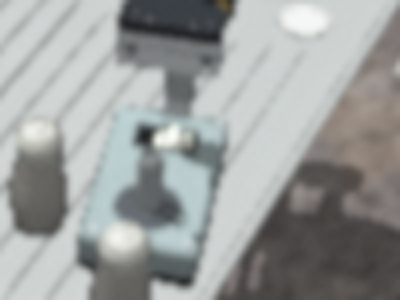

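```bash
python3 - <<'E'
from h import *
p=env.state()["ee_pos"];print(proj("scene",p),proj("scene",p+[0,0,.012]))
for q in (U(-.006,-.04,.045),U(.006,-.04,.045),U(-.006,-.0485,.051),U(-.006,-.0315,.051)):print(proj("scene",q).round(1))
for c in("scene",):
  print([ (m["point"],m["confidence"]) for m in env.mark_of(c,"ridge_top")])
o=np.vstack([np.hstack([cv2.resize(cv2.imread(f"pics/{n}.png")[145:181,265:305],(400,360),interpolation=0) for n in("s0","s2")])])
cv2.imwrite("pics/z.png",o)
E
```

```text
[283.3058824  164.47266054] [283.59082702 161.26867401]
[283.1 165.5]
[279.  164.9]
[283.8 162.1]
[282.8 165.8]
[([282.9, 164.9], 0.51), ([268.5, 240.5], 0.33)]
```

View pics/z.png

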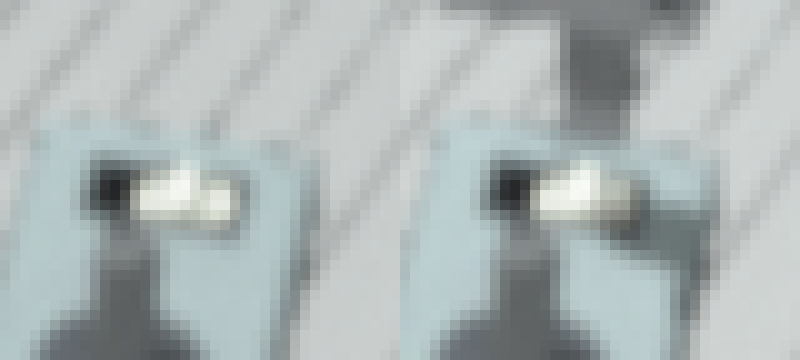

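```bash
python3 - <<'E'
from h import *
u=lambda q:(np.r_[(q[:2]-C)@X,(q[:2]-C)@Y]*1000).round(1)
print("spindle shadow end (top) unit xy", u(atz("top",(308.5,192),.045)))
for px in [(287,166),(288.5,163),(288,169),(296,165.5),(294.5,170.5)]: print("shadow",px,u(atz("scene",px,.045)))
print("TCP",u(env.state()["ee_pos"]))
for z in(.045,.055,.065,.075):print(z,"finger end",u(atz("scene",(284.7,159.5),z)))
import glob
for n in("s0","s2"):
  a=cv2.imread(f"pics/{n}.png");print(n);print(a[153:170:1,284].tolist())
E
```

```text
spindle shadow end (top) unit xy [-29.3  41.6]
shadow (287, 166) [-17.2 -40.7]
shadow (288.5, 163) [-19.3 -55.1]
shadow (288, 169) [-22.2 -28.2]
shadow (296, 165.5) [-42.2 -49.2]
shadow (294.5, 170.5) [-41.4 -26.2]
TCP [ -6.2 -41.3]
0.045 finger end [ -5.8 -68.3]
0.055 finger end [ -7.2 -56.1]
0.065 finger end [ -8.5 -43.9]
0.075 finger end [ -9.9 -31.7]
s0
[[203, 204, 200], [204, 205, 200], [203, 204, 200], [202, 203, 198], [198, 199, 192], [197, 197, 184], [200, 199, 183], [206, 205, 188], [213, 216, 202], [216, 222, 216], [217, 224, 221], [213, 222, 219], [200, 210, 206], [183, 192, 187], [163, 167, 161], [171, 170, 158], [192, 190, 174]]
s2
[[101, 101, 98], [105, 105, 101], [115, 114, 111], [125, 124, 120], [130, 128, 124], [140, 138, 130], [166, 164, 151], [190, 190, 174], [211, 215, 202], [221, 226, 221], [222, 228, 225], [215, 224, 221], [190, 200, 196], [162, 170, 166], [147, 151, 144], [166, 165, 152], [193, 192, 175]]
```

The images show the real fingertip ends about 20–28 mm above the reported TCP height, and the shadow agrees. There was no contact with the ridge. I'll back off and lower in small steps, watching the force.

>>> apply_moves(steps="-0.02 0.002 0 0 0 0; -0.04 0.002 0 0 0 0; -0.04 0.002 0.01 0 0 0; -0.04 0.002 0.01 0 0 0")

```text
clock: 6.3
ee_pos: [0.5668, -0.1175, 0.0415]
ee_rot: [[0.969, 0.249, -0.001], [0.249, -0.969, 0.0], [-0.001, -0.0, -1.0]]
ft_force: [0.5, 0.3, -0.0]
finger_gap: 0.0004
grip_force: 0.0
```

>>> apply_moves(steps="0 0 0.005 0 0 0; 0 0 0.008 0 0 0; 0 0 0.008 0 0 0")

```text
clock: 6.6
ee_pos: [0.5677, -0.117, 0.0369]
ee_rot: [[0.968, 0.25, -0.0], [0.25, -0.968, 0.0], [-0.0, -0.0, -1.0]]
ft_force: [0.2, 0.2, -0.4]
finger_gap: 0.0007
grip_force: 0.0
```

>>> apply_moves(steps="0 0 0.003 0 0 0; 0 0 0.005 0 0 0; 0 0 0.005 0 0 0")

```text
clock: 6.9
ee_pos: [0.5676, -0.1172, 0.034]
ee_rot: [[0.968, 0.249, -0.0], [0.249, -0.968, 0.0], [-0.0, -0.0, -1.0]]
ft_force: [0.6, -0.9, 0.2]
finger_gap: 0.0005
grip_force: 0.0
```

```bash
python3 - <<'E'
from h import *
go(U(-.03,-.04,.03),14.4)
u=lambda q:(np.r_[(q[:2]-C)@X,(q[:2]-C)@Y]*1000).round(1)
shot("scene","s3");a=cv2.imread("pics/s3.png")
d=np.abs(a.astype(int)-cv2.imread("pics/s0.png")).sum(2)
for r in range(155,172):print(r,d[r,284:302])
E
```

```text
clk 6.9 pos [ 0.5676 -0.1172  0.034 ] yaw 14.44 F [ 0.58 -0.94  0.2 ] j7 -1.34 gap 0.0005
step [ 0.0005 -0.0041  0.0067] [-0.0001  0.0001  0.0002]
155 [ 21  17  18  21   5  67 200 293 305 306 305 292 204  65   3  11  56  80]
156 [ 15  15  20  19  23 123 247 301 313 306 311 278 171  35  14  18   5   4]
157 [  9   9  14  14  38 177 291 309 311 307 303 267 162  32  17  22  16  19]
158 [ 21  21   5   3  52 195 294 293 284 280 286 276 182  42  18  22  20  20]
159 [ 50  43  40  32  64 170 245 238 215 225 262 284 186  44  18  20  19  22]
160 [ 36  46  45  51  69 137 190 196 180 191 243 253 147  17  16  21  18  20]
161 [  4  18  41  45  66 119 177 192 179 178 206 193  98   3  21  20  19  16]
162 [ 17   2  13  19  49 105 165 185 185 184 181 154  63   7  20  21  16  17]
163 [ 16  19  21  16  11  69 114 145 181 200 178 122  43   9  20  23  18  16]
164 [ 14  15  12  15  15  18  47  96 171 209 157  87  17  12  21  18  21  19]
165 [ 22  16  12  14  22   8   1  55 162 216 168  89  11  16  22  21  17  17]
166 [ 19  20  19  19  19  15   2  56 160 218 185 106  15  16  18  18  16  19]
167 [ 17  16  16  17  16  15  11  94 189 227 185  93  10  18  21  16  18  22]
168 [ 21  18  15  11  15  11  20 106 200 223 167  65   2  18  16  17  18  20]
169 [ 22  16  17  20  17  17   2  65 136 161 128  34  11  19  18  16  20  18]
170 [21 17 17 21 25 18 13  8 46 72 67 21 16 18 19 21 22 21]
171 [21 18 20 18 22 16 18 13  7  8 13  4 15 19 18 18 23 18]
```

>>> apply_moves(steps="0 -0.003 0.004 0 0 0; 0 -0.003 0.007 0 0 0; 0 -0.003 0.007 0 0 0")

```text
clock: 7.25
ee_pos: [0.567, -0.1153, 0.0297]
ee_rot: [[0.968, 0.25, -0.0], [0.25, -0.968, 0.0], [-0.0, -0.0, -1.0]]
ft_force: [-0.9, -0.3, 0.3]
finger_gap: 0.0003
grip_force: 0.0
```

>>> apply_moves(steps="0 0 0.002 0 0 0; 0 0 0.004 0 0 0; 0 0 0.004 0 0 0")

```text
clock: 7.55
ee_pos: [0.5671, -0.1155, 0.0274]
ee_rot: [[0.968, 0.249, -0.0], [0.249, -0.968, 0.0], [-0.0, -0.0, -1.0]]
ft_force: [-0.4, 0.8, -0.4]
finger_gap: 0.0005
grip_force: 0.0
```

>>> apply_moves(steps="0 0 0.002 0 0 0; 0 0 0.004 0 0 0; 0 0 0.004 0 0 0")

```text
clock: 7.85
ee_pos: [0.5671, -0.1155, 0.025]
ee_rot: [[0.968, 0.249, -0.0], [0.249, -0.968, 0.0], [-0.0, -0.0, -1.0]]
ft_force: [-0.3, -0.2, -0.2]
finger_gap: 0.0008
grip_force: 0.0
```

```bash
python3 - <<'E'
from h import *
go(U(-.03,-.04,.03),14.4)
shot("scene","s4");a=cv2.imread("pics/s4.png")
d=np.abs(a.astype(int)-cv2.imread("pics/s0.png")).sum(2)
for r in range(159,176):print(r,d[r,284:302])
E
```

```text
clk 7.85 pos [ 0.5671 -0.1155  0.025 ] yaw 14.44 F [-0.29 -0.23 -0.17] j7 -1.35 gap 0.0008
step [ 0.0005 -0.0012 -0.0083] [-0.      0.0001  0.0002]
159 [ 47  42  35  31  70 187 271 259 233 241 266 284 185  45  11   6   0   4]
160 [ 54  53  50  51  88 192 260 255 238 240 271 270 150  19  21  23  21  23]
161 [ 55  54  52  47  81 173 254 264 255 251 269 228 107   4  21  23  19  18]
162 [ 40  48  48  34  48 126 208 244 257 255 250 199  80   6  17  22  20  21]
163 [ 12  24  27  13   3  54 159 211 229 242 229 174  60  10  20  24  20  16]
164 [  4   0   2   9  26  26 139 194 204 210 196 144  40  12  23  22  18  20]
165 [ 18  13   9  15  25  47 163 213 211 211 187 133  31  14  24  22  15  19]
166 [ 17  22  19  21   4  87 203 248 249 233 197 124  23  20  17  18  18  19]
167 [ 16  18  19  17  16 108 210 259 257 240 191 104  13  20  25  22  21  22]
168 [ 20  15  18  12   7  72 151 217 242 227 170  65   4  17  21  16  18  20]
169 [ 19  20  19  21  11  10  64 140 180 188 138  37  13  14  20  21  22  19]
170 [ 24  20  18  23  23  16   6  45  80 109 100  22  14  22  17  23  22  21]
171 [21 21 20 20 21 19 15  4  7 38 48 15 17 20 20 21 23 21]
172 [22 21 20 19 21 21 23 18 20  6  7  6 16 19 20 21 22 22]
173 [21 21 22 21 23 20 23 20 20 16 13 14 17 20 24 22 20 17]
174 [24 22 17 18 18 25 18 19 18 16 15 15 19 25 23 16 18 24]
175 [23 22 17 17 24 18 17 17 14 14 16 18 18 21 21 21 21 21]
```

>>> apply_moves(steps="0 0 0.002 0 0 0; 0 0 0.003 0 0 0; 0 0 0.003 0 0 0")

```text
clock: 8.2
ee_pos: [0.5671, -0.1155, 0.0233]
ee_rot: [[0.968, 0.249, -0.0], [0.249, -0.968, 0.0], [-0.0, -0.0, -1.0]]
ft_force: [0.1, 0.6, -0.3]
finger_gap: 0.0001
grip_force: 0.0
```

>>> apply_moves(steps="0 0 0.002 0 0 0; 0 0 0.003 0 0 0; 0 0 0.003 0 0 0")

```text
clock: 8.5
ee_pos: [0.5673, -0.1155, 0.022]
ee_rot: [[0.968, 0.249, 0.0], [0.249, -0.968, -0.0], [0.0, 0.0, -1.0]]
ft_force: [-2.4, 0.9, 7.2]
finger_gap: 0.0006
grip_force: 3.9
```

>>> apply_moves(steps="0 0 0.002 0 0 0; 0 0 0.003 0 0 0; 0 0 0.003 0 0 0")

```text
clock: 8.8
ee_pos: [0.5675, -0.1155, 0.0218]
ee_rot: [[0.968, 0.249, 0.001], [0.249, -0.968, -0.0], [0.001, 0.001, -1.0]]
ft_force: [-13.1, 2.1, 37.1]
finger_gap: 0.0008
grip_force: 18.5
```

Contact with the block at reported z = 0.022, so the fingertips sit 23 mm above the reported TCP. I'll lift 2–3 mm and then push.

>>> apply_moves(steps="0 0 -0.008 0 0 0; 0 0 -0.008 0 0 0; 0.01 0 -0.008 0 0 0; 0.018 0 -0.008 0 0 0; 0.021 0 -0.008 0 0 0; 0.021 0 -0.008 0 0 0")

```text
clock: 9.4
ee_pos: [0.5796, -0.1121, 0.0243]
ee_rot: [[0.968, 0.25, -0.0], [0.25, -0.968, 0.0], [-0.0, -0.0, -1.0]]
ft_force: [0.4, 0.0, 0.9]
finger_gap: 0.0003
grip_force: 0.0
```

>>> apply_moves(steps="0.002 0 0 0 0 0; 0.004 0 0 0 0 0; 0.005 0 0 0 0 0; 0.005 0 0 0 0 0")

```text
clock: 9.8
ee_pos: [0.5818, -0.1117, 0.0244]
ee_rot: [[0.968, 0.249, -0.001], [0.249, -0.968, 0.0], [-0.001, -0.0, -1.0]]
ft_force: [-4.3, -0.1, -0.5]
finger_gap: 0.0007
grip_force: 1.7
```

```bash
python3 - <<'E'
from h import *
go(U(-.004,-.04,.0245),14.4)
s=env.state();print((s['ee_pos'][:2]-C)@X,s["ft_force"][:2]@X)
E
```

```text
clk 9.8 pos [ 0.5818 -0.1117  0.0244] yaw 14.43 F [-4.29 -0.11 -0.46] j7 -1.36 gap 0.0007
step [ 0.0186 -0.0011 -0.0002] [-0.0001  0.0003  0.0002]
-0.015132886425910477 -4.18426114239377
```

>>> apply_moves(steps="0.003 0 0 0 0 0; 0.006 0 0 0 0 0; 0.009 0 0 0 0 0; 0.012 0 0 0 0 0; 0.014 0 0 0 0 0; 0.016 0 0 0 0 0; 0.016 0 0 0 0 0")

```text
clock: 10.5
ee_pos: [0.5919, -0.1092, 0.0247]
ee_rot: [[0.968, 0.249, 0.0], [0.249, -0.968, 0.0], [0.0, 0.0, -1.0]]
ft_force: [-0.5, 0.5, 1.3]
finger_gap: 0.0001
grip_force: 0.3
```

```bash
python3 - <<'E'
from h import *
s=env.state();print((s['ee_pos'][:2]-C)@X,s["ft_force"][:2]@X)
E
```

```text
-0.004729908915379029 -0.37761733690005317
```

The switch force rose to 4 N and then vanished, so it snapped over. I'll back off, lift and go toward the spring.

>>> apply_moves(steps="-0.015 0 0 0 0 0; -0.015 0 -0.02 0 0 0; -0.015 0 -0.1 0 0 0; -0.015 0 -0.17 0 0 0; -0.015 0 -0.17 0 0 0; -0.03 -0.15 -0.17 0 0 0.03; -0.034 -0.3 -0.17 0 0 0.06; -0.034 -0.45 -0.17 0 0 0.08; -0.034 -0.468 -0.17 0 0 0.08; -0.034 -0.468 -0.17 0 0 0.08")

```text
clock: 11.5
ee_pos: [0.5095, 0.1293, 0.1276]
ee_rot: [[1.0, 0.0, 0.001], [0.0, -1.0, 0.0], [0.001, -0.0, -1.0]]
ft_force: [1.3, -0.5, -0.1]
finger_gap: 0.0004
grip_force: 0.0
```

>>> apply_moves(steps="0 0 0 0 0 0; 0 0 0 0 0 0; 0 0 0 0 0 0", claw=0.65)

```text
clock: 11.8
ee_pos: [0.5106, 0.1265, 0.127]
ee_rot: [[1.0, -0.001, 0.0], [-0.001, -1.0, -0.0], [0.0, 0.0, -1.0]]
ft_force: [-0.5, -0.3, -0.0]
finger_gap: 0.021
grip_force: 0.0
```

```bash
python3 - <<'E'
from h import *
# spring xy from scene: model silhouette check
for S in ((.5017,.158),(.505,.16)): print(proj("scene",[*S,.0275]),proj("top",[*S,.0535]))
go([.5017,.158,.10],0)
shot("scene","s5");a=cv2.imread("pics/s5.png");shot("top","t5");b=cv2.imread("pics/t5.png")
for c in("scene","top"):print([(m["point"],m["confidence"]) for m in env.mark_of(c,"long_spring_mid")])
f=lambda im,x,y:cv2.resize(im[y:y+45,x:x+60],(400,300),interpolation=2)
cv2.imwrite("pics/c5.png",np.vstack([np.hstack([f(a,250,145),f(b,300,150)]),np.hstack([f(a,240,215),f(b,200,190)])]))
E
```

```text
[271.16143282 243.45948489] [226.76663369 211.94267527]
[269.60738391 243.52719488] [225.90832205 210.54235521]
clk 11.8 pos [0.5106 0.1265 0.127 ] yaw -0.03 F [-0.52 -0.26 -0.02] j7 -2.03 gap 0.021
step [-0.0148 -0.0525  0.045 ] [ 0.0001 -0.0001 -0.0002]
[([265.4, 242.2], 0.57), ([277.5, 170.0], 0.51)]
[]
```

View pics/c5.png

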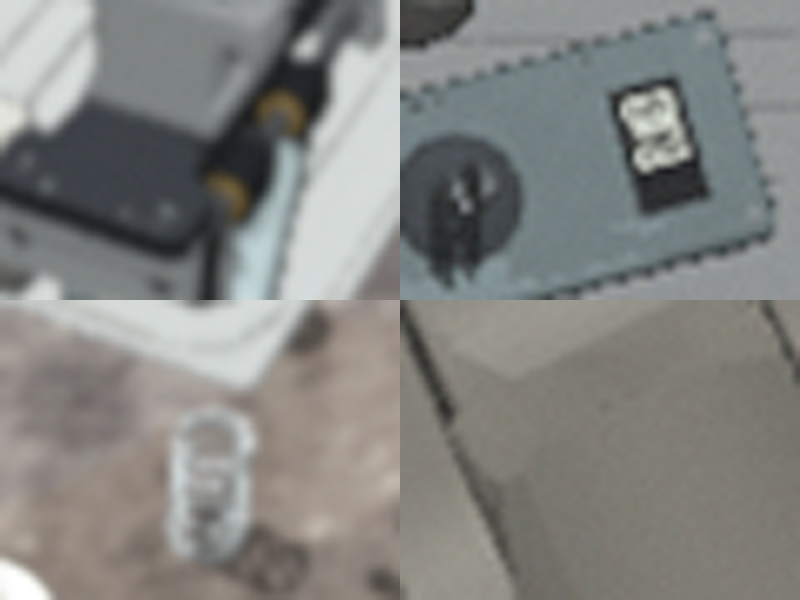

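The switch's plate has moved to the +x end of its recess (top view, plate at (655,125), dark part now below), so it is off. The spring stands untouched at the predicted place.

>>> apply_moves(steps="-0.014 -0.053 0.02 0 0 0; -0.014 -0.053 0.02 0 0 0; -0.014 -0.053 0.04 0 0 0; -0.014 -0.053 0.04 0 0 0; -0.014 -0.053 0.04 0 0 0; -0.014 -0.053 0.04 0 0 0")

```text
clock: 12.6
ee_pos: [0.5021, 0.1589, 0.1027]
ee_rot: [[1.0, -0.0, 0.0], [-0.0, -1.0, -0.0], [0.0, 0.0, -1.0]]
ft_force: [1.7, 0.8, 0.7]
finger_gap: 0.061
grip_force: 0.0
```

```bash
python3 - <<'E'
from h import *
go([.502,.158,.004],0)
E
```

```text
clk 12.6 pos [0.5021 0.1589 0.1027] yaw -0.01 F [1.74 0.84 0.67] j7 -2.11 gap 0.061
step [-0.0002  0.0015  0.1645] [ 0.     -0.     -0.0001]
```

>>> apply_moves(steps="0 0.0015 0.06 0 0 0; 0 0.0015 0.12 0 0 0; 0 0.0015 0.15 0 0 0; 0 0.0015 0.16 0 0 0; 0 0.0015 0.164 0 0 0; 0 0.0015 0.164 0 0 0")

```text
clock: 13.2
ee_pos: [0.5024, 0.1586, 0.005]
ee_rot: [[1.0, 0.001, 0.001], [0.001, -1.0, 0.0], [0.001, -0.0, -1.0]]
ft_force: [0.1, 0.3, 1.0]
finger_gap: 0.0612
grip_force: 0.0
```

>>> apply_moves(steps="0 0 0 0 0 0; 0 0 0 0 0 0; 0 0 0 0 0 0; 0 0 0 0 0 0; 0 0 0 0 0 0; 0 0 0 0 0 0; 0 0 0 0 0 0; 0 0 0 0 0 0", claw=0.25, squeeze=12)

```text
clock: 14.0
ee_pos: [0.5019, 0.1585, 0.0043]
ee_rot: [[1.0, 0.001, 0.0], [0.001, -1.0, 0.0], [0.0, -0.0, -1.0]]
ft_force: [-0.6, -0.2, 1.9]
finger_gap: 0.0276
grip_force: 12.0
```

>>> apply_moves(steps="0 0 -0.05 0 0 0; 0 0 -0.12 0 0 0; 0 0 -0.2 0 0 0; 0 0 -0.212 0 0 0; 0.04 0.1 -0.212 0 0 -0.03; 0.08 0.2 -0.212 0 0 -0.06; 0.12 0.3 -0.212 0 0 -0.08; 0.126 0.322 -0.212 0 0 -0.08; 0.126 0.322 -0.212 0 0 -0.08; 0.126 0.322 -0.212 0 0 -0.08")

```text
clock: 15.0
ee_pos: [0.5775, -0.0364, 0.1306]
ee_rot: [[0.969, 0.246, -0.001], [0.246, -0.969, -0.0], [-0.001, -0.0, -1.0]]
ft_force: [-1.3, 1.2, 0.2]
finger_gap: 0.0279
grip_force: 12.0
```

```bash
python3 - <<'E'
from h import *
go(U(0,.035,.115),14.4)
shot("scene","s6");a=cv2.imread("pics/s6.png");shot("top","t6");b=cv2.imread("pics/t6.png")
p=env.state()["ee_pos"];print("spring bottom px pred",proj("scene",p-[0,0,.0043]),"top",proj("scene",p+[0,0,.0507]),"tip",proj("scene",U(0,.035,.094)))
cv2.imwrite("pics/c6.png",cv2.resize(a[115:190,240:340],(800,600),interpolation=2))
E
```

```text
clk 15.0 pos [ 0.5775 -0.0364  0.1306] yaw 14.24 F [-1.3   1.18  0.2 ] j7 -1.46 gap 0.0279
step [ 0.0009 -0.0028  0.026 ] [-0.      0.0003 -0.0009]
spring bottom px pred [278.15812652 159.71407695] top [279.45120619 143.10006718] tip [277.46204141 168.73676834]
```

View pics/c6.png

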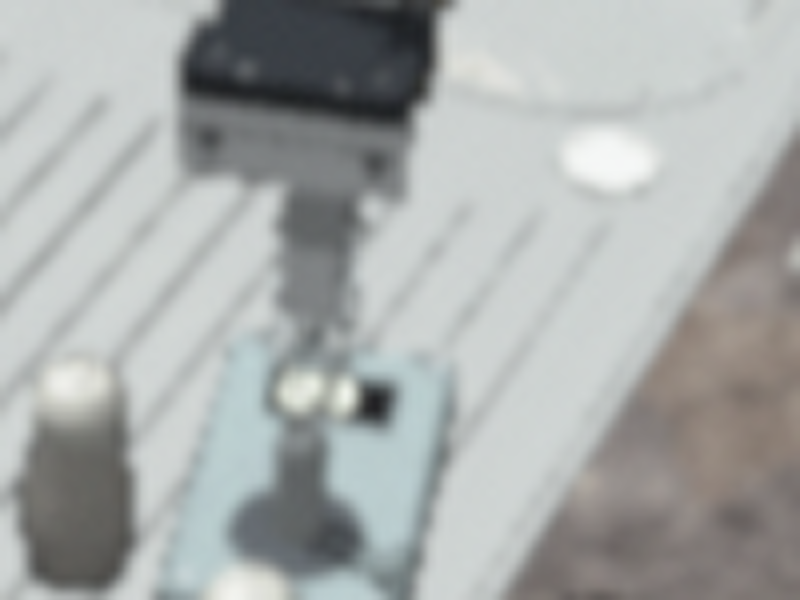

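Scene crop: the gripped spring shows under the fingers at about (322,340) and the spindle top is at (303,435). The spring is above and close to on-axis, perhaps a few mm off in −x. I'll check numerically from here, because my picture allowance is used up.

```bash
python3 - <<'E'
from h import *
p=env.state()["ee_pos"];print(p)
print("pred mid",proj("scene",p+[0,0,.0232]))
for i in range(2):
  env.camera("scene");print([(np.round(m["point"],1),round(m["confidence"],2)) for m in env.mark_of("scene","long_spring_mid")],[(np.round(m["rect"],1),round(m["confidence"],2)) for m in env.boxes_of("scene","long_spring")],[(np.round(m["point"],1),round(m["confidence"],2)) for m in env.mark_of("scene","rod_tip")])
a=cv2.cvtColor(cv2.imread("pics/s6.png"),6)
for r in range(150,166):print(r,a[r,268:296])
E
```

```text
[ 0.57704772 -0.03323578  0.13097174]
pred mid [278.79413591 151.54237147]
[(array([278.8, 148.3]), 0.41)] [(array([270.2, 156.2, 285.1, 163.8]), 0.46)] [(array([276.8, 167.3]), 0.65)]
[(array([279.7, 150.6]), 0.66), (array([249., 186.]), 0.47)] [(array([272.8, 154.1, 282.8, 160.5]), 0.67)] [(array([278.3, 168.2]), 0.8)]
150 [210 207 198 189 189 195 185 153 131 128 129 129 128 123 126 149 175 198
 208 211 209 206 198 191 196 205 210 209]
151 [208 200 187 186 196 195 170 139 129 129 129 129 129 126 134 152 163 192
 207 210 206 198 190 194 203 210 210 208]
152 [204 191 184 193 205 196 163 133 127 127 128 128 130 127 136 157 167 191
 207 208 200 188 189 201 207 210 209 209]
153 [197 188 193 204 210 200 174 147 132 130 130 128 127 126 138 160 171 193
 207 205 195 189 195 204 209 209 210 210]
154 [192 194 204 209 210 202 186 170 152 140 137 130 129 131 137 154 173 195
 205 200 194 197 204 208 208 209 209 209]
155 [189 200 205 206 202 193 184 183 168 147 141 128 134 143 136 142 167 193
 198 193 197 204 208 208 209 209 209 206]
156 [194 202 199 194 184 176 176 184 172 144 129 116 136 161 15
[... 426 characters left out ...]
202 204 197 178 153 143 152 151 154 158 150 140 137 152 178 192
 198 200 202 201 198 190 183 185 195 197]
161 [197 199 201 201 194 167 137 152 176 179 186 183 160 146 149 164 172 181
 185 188 189 194 196 197 193 190 194 189]
162 [194 200 201 201 190 160 142 179 201 209 221 218 182 164 184 197 166 141
 142 147 155 172 190 198 198 195 191 180]
163 [194 200 201 201 188 151 158 206 216 221 229 226 189 179 213 228 172 100
  85  91 107 144 181 197 199 198 193 175]
164 [199 201 202 201 184 143 158 210 222 226 222 204 179 187 223 234 173  84
  48  50  78 132 179 197 199 199 192 170]
165 [200 202 202 200 181 140 142 182 208 216 198 170 162 186 216 215 151  70
  38  44  83 141 184 197 199 198 188 161]
```

```bash
python3 - <<'E'
from h import *
go(U(0,.035,.1063),14.4)
E
```

```text
clk 15.5 pos [ 0.5775 -0.034   0.1315] yaw 14.49 F [ 0.27 -0.49 -0.73] j7 -1.46 gap 0.028
step [-0.0001  0.0009  0.042 ] [-0.     -0.0001  0.0005]
```

>>> apply_moves(steps="0 0.001 0.02 0 0 0; 0 0.001 0.04 0 0 0; 0 0.001 0.05 0 0 0; 0 0.001 0.053 0 0 0; 0 0.001 0.056 0 0 0; 0 0.001 0.058 0 0 0; 0 0.001 0.058 0 0 0")

```text
clock: 16.2
ee_pos: [0.5778, -0.0352, 0.0967]
ee_rot: [[0.968, 0.249, 0.0], [0.249, -0.968, 0.0], [0.0, 0.0, -1.0]]
ft_force: [0.3, -0.1, -0.4]
finger_gap: 0.0277
grip_force: 12.0
```

>>> apply_moves(steps="0 0 0.002 0 0 0; 0 0 0.004 0 0 0; 0 0 0.005 0 0 0; 0 0 0.005 0 0 0")

```text
clock: 16.6
ee_pos: [0.5777, -0.0352, 0.0936]
ee_rot: [[0.968, 0.249, -0.0], [0.249, -0.968, 0.0], [-0.0, -0.0, -1.0]]
ft_force: [0.4, 0.6, -0.8]
finger_gap: 0.0276
grip_force: 12.0
```

>>> apply_moves(steps="0 0 0.002 0 0 0; 0 0 0.004 0 0 0; 0 0 0.005 0 0 0; 0 0 0.005 0 0 0")

```text
clock: 17.0
ee_pos: [0.5777, -0.0351, 0.0905]
ee_rot: [[0.968, 0.249, -0.0], [0.249, -0.968, 0.0], [-0.0, -0.0, -1.0]]
ft_force: [-0.2, 0.2, -0.4]
finger_gap: 0.0275
grip_force: 12.0
```

>>> apply_moves(steps="0 0 0.002 0 0 0; 0 0 0.004 0 0 0; 0 0 0.005 0 0 0; 0 0 0.005 0 0 0")

```text
clock: 17.4
ee_pos: [0.5776, -0.0352, 0.0875]
ee_rot: [[0.968, 0.249, -0.0], [0.249, -0.968, 0.0], [-0.0, -0.0, -1.0]]
ft_force: [0.1, -0.9, -0.9]
finger_gap: 0.0276
grip_force: 12.0
```

>>> apply_moves(steps="0 0 0.002 0 0 0; 0 0 0.004 0 0 0; 0 0 0.005 0 0 0; 0 0 0.005 0 0 0")

```text
clock: 17.8
ee_pos: [0.5777, -0.0352, 0.0845]
ee_rot: [[0.968, 0.249, -0.0], [0.249, -0.968, 0.0], [-0.0, -0.0, -1.0]]
ft_force: [-0.6, 0.1, -0.3]
finger_gap: 0.0279
grip_force: 12.0
```

>>> apply_moves(steps="0 0 0.003 0 0 0; 0 0 0.006 0 0 0; 0 0 0.008 0 0 0; 0 0 0.008 0 0 0")

```text
clock: 18.2
ee_pos: [0.5776, -0.0352, 0.0796]
ee_rot: [[0.968, 0.249, -0.0], [0.249, -0.968, 0.0], [-0.0, -0.0, -1.0]]
ft_force: [0.2, 0.5, -0.5]
finger_gap: 0.0276
grip_force: 12.0
```

>>> apply_moves(steps="0 0 0.003 0 0 0; 0 0 0.006 0 0 0; 0 0 0.008 0 0 0; 0 0 0.008 0 0 0")

```text
clock: 18.6
ee_pos: [0.5776, -0.0352, 0.0748]
ee_rot: [[0.968, 0.249, -0.0], [0.249, -0.968, 0.0], [-0.0, -0.0, -1.0]]
ft_force: [0.2, 0.4, -1.2]
finger_gap: 0.0278
grip_force: 12.0
```

>>> apply_moves(steps="0 0 0.003 0 0 0; 0 0 0.006 0 0 0; 0 0 0.008 0 0 0; 0 0 0.008 0 0 0")

```text
clock: 19.0
ee_pos: [0.5776, -0.0352, 0.07]
ee_rot: [[0.968, 0.249, -0.0], [0.249, -0.968, 0.0], [-0.0, -0.0, -1.0]]
ft_force: [-0.3, -0.0, -0.8]
finger_gap: 0.0276
grip_force: 12.0
```

>>> apply_moves(steps="0 0 0.003 0 0 0; 0 0 0.006 0 0 0; 0 0 0.008 0 0 0; 0 0 0.008 0 0 0")

```text
clock: 19.4
ee_pos: [0.5776, -0.0352, 0.0652]
ee_rot: [[0.968, 0.249, -0.0], [0.249, -0.968, 0.0], [-0.0, -0.0, -1.0]]
ft_force: [1.1, -0.5, -0.9]
finger_gap: 0.0276
grip_force: 12.0
```

>>> apply_moves(steps="0 0 0.003 0 0 0; 0 0 0.006 0 0 0; 0 0 0.008 0 0 0; 0 0 0.008 0 0 0")

```text
clock: 19.8
ee_pos: [0.5776, -0.0352, 0.0604]
ee_rot: [[0.968, 0.249, -0.0], [0.249, -0.968, 0.0], [-0.0, -0.0, -1.0]]
ft_force: [0.0, -0.6, -1.1]
finger_gap: 0.0279
grip_force: 12.0
```

>>> apply_moves(steps="0 0 0.003 0 0 0; 0 0 0.006 0 0 0; 0 0 0.009 0 0 0; 0 0 0.01 0 0 0; 0 0 0.01 0 0 0")

```text
clock: 20.3
ee_pos: [0.5776, -0.0352, 0.0545]
ee_rot: [[0.968, 0.249, -0.0], [0.249, -0.968, 0.0], [-0.0, -0.0, -1.0]]
ft_force: [0.7, -0.4, -0.7]
finger_gap: 0.0279
grip_force: 12.0
```

>>> apply_moves(steps="0 0 0.001 0 0 0; 0 0 0.002 0 0 0; 0 0 0.003 0 0 0; 0 0 0.003 0 0 0")

```text
clock: 20.7
ee_pos: [0.5777, -0.0352, 0.0527]
ee_rot: [[0.968, 0.249, -0.0], [0.249, -0.968, 0.0], [-0.0, -0.0, -1.0]]
ft_force: [0.1, -0.4, -0.6]
finger_gap: 0.0274
grip_force: 12.0
```

>>> apply_moves(steps="0 0 0.0005 0 0 0; 0 0 0.001 0 0 0; 0 0 0.001 0 0 0")

```text
clock: 21.0
ee_pos: [0.5778, -0.0352, 0.0523]
ee_rot: [[0.968, 0.249, 0.0], [0.249, -0.968, 0.0], [0.0, 0.0, -1.0]]
ft_force: [-0.2, -0.9, 0.5]
finger_gap: 0.0276
grip_force: 12.0
```

>>> apply_moves(steps="0 0 0.0005 0 0 0; 0 0 0.001 0 0 0; 0 0 0.001 0 0 0")

```text
clock: 21.3
ee_pos: [0.5781, -0.0353, 0.052]
ee_rot: [[0.968, 0.249, 0.001], [0.249, -0.968, -0.0], [0.001, 0.0, -1.0]]
ft_force: [0.2, -0.5, 4.7]
finger_gap: 0.0279
grip_force: 12.0
```

>>> apply_moves(steps="0 0 0.0005 0 0 0; 0 0 0.001 0 0 0; 0 0 0.001 0 0 0")

```text
clock: 21.6
ee_pos: [0.5784, -0.0355, 0.0517]
ee_rot: [[0.968, 0.249, 0.001], [0.249, -0.968, -0.0], [0.001, 0.001, -1.0]]
ft_force: [-2.2, -1.2, 9.1]
finger_gap: 0.0274
grip_force: 12.0
```

Contact came at the collar level exactly as predicted (0.0521). I'll ease off, release with a modest opening, and retreat upward.

>>> apply_moves(steps="0 0 -0.0015 0 0 0; 0 0 -0.0015 0 0 0")

```text
clock: 21.8
ee_pos: [0.5777, -0.0352, 0.0519]
ee_rot: [[0.968, 0.249, 0.0], [0.249, -0.968, 0.0], [0.0, -0.0, -1.0]]
ft_force: [0.5, -0.5, 0.8]
finger_gap: 0.0276
grip_force: 12.0
```

>>> apply_moves(steps="0 0 0 0 0 0; 0 0 0 0 0 0; 0 0 0 0 0 0; 0 0 0 0 0 0; 0 0 0 0 0 0", claw=0.46)

```text
clock: 22.3
ee_pos: [0.5777, -0.0351, 0.0519]
ee_rot: [[0.968, 0.249, -0.0], [0.249, -0.968, 0.0], [-0.0, -0.0, -1.0]]
ft_force: [-0.7, 0.7, -0.1]
finger_gap: 0.0428
grip_force: 0.0
```

>>> apply_moves(steps="0 0 -0.01 0 0 0; 0 0 -0.03 0 0 0; 0 0 -0.06 0 0 0; 0 0 -0.11 0 0 0; 0 0 -0.16 0 0 0; 0 0 -0.22 0 0 0; 0 0.1 -0.25 0 0 0; 0 0.2 -0.25 0 0 0; 0 0.3 -0.25 0 0 0; 0 0.3 -0.25 0 0 0")

```text
clock: 23.3
ee_pos: [0.6227, -0.2137, 0.2034]
ee_rot: [[0.969, 0.247, 0.001], [0.247, -0.969, -0.001], [0.001, 0.002, -1.0]]
ft_force: [0.3, -0.2, -0.7]
finger_gap: 0.0434
grip_force: 0.0
```

```bash
python3 - <<'E'
from h import *
shot("scene","s7");shot("top","t7")
S=U(0,.035,.0755)
print("pred mid",proj("scene",S),proj("top",S),"pred top ring",proj("top",U(0,.035,.1015)))
for c in("scene","top"):
  for n in("long_spring_mid","ridge_top","pepper_shaker","salt_shaker","rod_tip"):print(c,n,[(np.round(m["point"],1),round(m["confidence"],2)) for m in env.mark_of(c,n)])
  print([(np.round(m["rect"],1),round(m["confidence"],2)) for m in env.boxes_of(c,"long_spring")])
print(env.state()["clock"],[proj("top",U(x,-.04,.051)) for x in(-.006,.006)])
d=np.abs(cv2.imread("pics/t7.png").astype(int)-cv2.imread("pics/t0.png")).sum(2)
for r in range(165,190):print(r,d[r,298:326])
E
```

```text
pred mid [277.06086454 173.89042329] [309.33477356 178.11409071] pred top ring [310.60668383 176.94442488]
scene long_spring_mid [(array([275.6, 168.6]), 0.68), (array([275. , 171.2]), 0.51)]
scene ridge_top []
scene pepper_shaker [(array([269.8, 214.7]), 0.83)]
scene salt_shaker [(array([249.6, 189.9]), 0.72)]
scene rod_tip [(array([278.8, 169.1]), 0.56)]
[]
top long_spring_mid [(array([307.6, 175.8]), 0.69)]
top ridge_top [(array([337.8, 168.6]), 0.57)]
top pepper_shaker [(array([274.8, 187.3]), 0.61)]
top salt_shaker []
top rod_tip [(array([308.2, 178.1]), 0.62)]
[(array([299.2, 171.7, 316.6, 184.7]), 0.64), (array([290.8, 152.3, 356.3, 203.3]), 0.31)]
24.0 [array([339.39457451, 173.49505309]), array([338.02503462, 168.62776078])]
165 [14 21 12  7 21 17 12  9  7 18 14  8  9 16 13 14 16 14 21 19 11 17 24  7
 17 17  3  6]
166 [ 8 12 16  9 10 15  4  8 15 14 14 16 12 15 10  6 19 12 19 15 25  4 15 22
  9 12 23 43]
167 [ 6 15  9 12 12  9 11 19 15 13  8 22 19 25 10 13 14 13 14 20 18 20 13 25
  1  8  7 13]
168 [14 19 10 10 16 17 10 10 16 18 14 10 17 22 11 19  8 20 13 21 13  4  4  5
 30 46
[... 1694 characters left out ...]

   5   3  11   9  13  14  10  15  11  14]
184 [ 13   9   8  21  42  85  25 150 136 157 149 183 197 143  36  49   5   7
  10  13  17  25  12  11  18   8  12  13]
185 [ 14  14  20  11  55  89  38  86  97  75  72  94 108  63  80  21  12   7
   6  22  14  15  10  10   9  13  17   8]
186 [23 14 15 17 29 78 31  5  3  8 26 23  5  4 52 20  7 15 18  8 12  7 18 13
 10 15 18 19]
187 [20 20 17 23 27 76 29  3  7 15 69 30  6  8 50 17 10 19  9 16  3 14 19  9
 13 10 17 12]
188 [  9   9  26  16  57 141  48   8   4   5  30   2   4  12  74  16  13   8
  10   8  16   8  21   8  12  16  19  15]
189 [ 19  16  21  21  93 104  10   7   3  11  38  22   8  20 111  36  27  20
  17  16   9  15  15  23   9  18  17  16]
```

The top view shows the ring centred at (310,177) against a predicted (310.6,176.9), with the spindle inside it, and the ridge at the off position. I'm handing in.

```bash
python3 -c "
from bench import env
print(env.close_job())"
```

```text
the job is handed in; nothing more can be done
None
```

The switch is off and the spring is seated upright on the spindle's collar and let go, with nothing else touched on purpose; the job is handed in after about 24 s of robot time, and no verdict came back.

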